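Set the airbrush regulator to its mark and pull the knob out to lock

TASK

Turn the bar knob of the air regulator clockwise until its pointer stands at the raised tab on the ring, without pulling it out yet; then lock it by pulling the knob straight up until you feel it come up hard against its stop, with one firm tug of about 16 N held for half a second and never more than 20 N. Let go with the knob left out and on the mark, do not push down hard on the regulator or turn the ring, and leave everything else on the table where it is.

Things in the scene. Friction and masses are not known exactly. Their poses are not given: they have to be found in the camera images.
- knob_grip (a point): Point in the bar grip of the air regulator's black knob, on its upright turning axis. The grip is a bar 44 mm long, 16 thick, 40 high on a round flange 48 mm across, 6 thick; the point is 15 mm below the bar's top, 25 mm above the flange's top face. Its x runs along the bar towards the pointer, z is up (outward).
- knob_top (a point): Centre of the bar grip's top face, 15 mm above knob_grip. Pulled straight up, the knob slides out against a steady drag of about 5 N and stays where it is left, until it meets a hard stop. How far that is differs each time (8 to 14 mm from where it starts) and cannot be told from its height: it must be felt.
- knob_tip (a point): Tip of the short pointer on the knob's flange, in line with the bar, 38 mm from the turning axis, 28.5 mm below knob_grip; a white line on the bar's top is on its side. The knob turns stiffly (0.15 N m) and stays where it is left. From above, the mark is 0.4 to 1.6 rad clockwise of the tip at the start.
- mark (a point): The mark: inner end of the top of a small raised dark steel tab (10 mm long radially, 8 wide, 4 high) on the flat steel ring, 96 mm across, below the knob; 38 mm from the turning axis. The knob is on the mark when knob_tip is straight above this point (5 to 18 mm above it). Leave the ring as it is.
- mount (a joint): Rise in m of the whole regulator body on its rubber spring mount: 0 at rest, positive pulled up, negative pressed down; 8 N per mm, so 16 N of pull raises it 2 mm. It springs back when let go. Any pull on the knob acts through it.
- regulator: The regulator's 110 mm square steel foot, fixed to the table, origin under its centre, straight below the knob's turning axis. On it stand the mount and the 64 mm square metal body with a gauge on one side; knob_grip is 0.135 to 0.147 m above the table.
- green_bottle: Bystander: green glass bottle with steel cap, 60 mm across, 220 mm tall; origin at the middle of its underside. Leave it alone.
- paint_jar: Bystander: closed white jar, 64 mm across, 75 mm tall; origin at the middle of its underside. Leave it alone.
- tape_roll: Bystander: paper tape roll lying flat, 90 mm across, 25 mm high; origin at the middle of its underside. Leave it alone.
- brush: Bystander: paint brush lying flat. Leave it alone.
- palette_knife: Bystander: palette knife lying flat, 200 mm long. Leave it alone.
- rinse_cup: Bystander: white cup, 76 mm across, 90 mm tall; origin at the middle of its underside. Leave it alone.
- nozzle_cap: Bystander: small metal cone, 32 mm across, 22 mm tall, beside the regulator; origin at the middle of its underside. Leave it alone.
- spray_can: Bystander: plain metal can, 52 mm across, 150 mm tall; origin at the middle of its underside. Leave it alone.
Not all that is in view belongs to the job. Several things have the shape of the regulator; the one meant has the colours described above.

How it is judged:
By the outcome, as a careful person would: the job done as asked, in the order asked, and still so for the second after the job is handed in, with the robot touching nothing.
It also fails if it takes over 54 s, if anything falls off the work surface, if the arm or the gripper's body presses on something with over 40 N, if the wrist force passes 120 N, or if a joint passes its speed limit or range.

ROBOT

A 6-joint arm with a two-finger parallel gripper is mounted at the origin on the work surface. World frame = base frame: x ahead of the robot, y to its left, z up, the work surface at z = 0. Lengths are in m, angles in rad, forces in N, time in s.
With the tool pointing down it reaches from about 0.3 to 0.875 m from the base axis. Payload 6.4 kg.
Tool frame: the origin (TCP) lies at the very end of the fingers, on their centre line; the grasp point (between the pads) lies ctrl.grip_point_offset behind it (ctrl.grip_point_offset is the distance from the TCP to the grasp point, in m); z points along the fingers, x is the direction in which the jaws open and shut, and the axes are right-handed (so a half turn about z gives the same grasp; the last joint's range is limited). The gripper opens to 85 mm and grips with 20 to 120 N. Pads are 22 mm wide; open, the fingers measure 114 mm over their backs; the gripper's body (76 mm by 85 mm) begins 54 mm behind the grasp point. The pads swing forward as they close: fully open they stand 13 mm farther back than shut.
Start: joints at [-0.206, 0.181, 1.607, -0, 1.354, -0.206], TCP at [0.575, 0, 0.231] pointing down, gripper open.
Joint ranges: [-2.99, 2.99], [-0.89, 2.07], [0.3, 2.58], [-1.14, 4.28], [0, 2.63], [-3.12, 3.12]. Speed limits (rad/s): [2.57, 2.57, 3.01, 3.14, 3.14, 3.14].

INTERFACE

Orientations are given as a unit quaternion [w, x, y, z].
In Python, from bench import get_obs, viewer, workorder, ctrl gives the robot as it stands. The module is installed in compiled form; this text tells all that it offers.
- The arm moves only by the tool move_arm, never from a script. Its argument "increments" is a list of rows, each an object of numbers: "tx", "ty", "tz": the shift along the tool's x, y, z in m; "turn": the turn about the tool's z in degrees. A call has 1 to 20 rows; each row is the pose to reach, as a shift and turn from the pose commanded when the call began, along the tool's axes at that moment; what a row does not reach only later rows make up. A row lasts 1/12 s, in which the tool goes at most 41.7 mm and 7.16 degrees, less where a joint would pass 70% of its speed; a pose out of reach is approached as far as the arm can. A call with a gripper value outside its range is refused whole. "gripper" is the opening, from 0 (shut) to 1 (fully open), set as the call begins (left out, the last holds). The fingers move at their own pace and stop on an object; the grip force is fixed at half the most. Time passes only in rows, so rows that repeat a pose let the fingers close. It gives the time, the measured TCP pose, the force and the opening at its end, in the units of the state.
- get_obs(): the state, without advancing time (a new reading comes with each control period).
- viewer.camera(name): name is "scene" or "side" or "wrist"; returns (picture, depth): 384x512x3 uint8, red, green, blue; 384x512 float32, m along the optical axis (not along the pixel's ray), 0 where there is no reading.
- viewer.get_calibration(name): a dict with "intrinsics" (3x3 intrinsics, pixels), "origin" and "attitude" of the camera in the world. Camera axes: x right, y up, looking along -z (the intrinsics and any distortion apply to the point x, -y, -z); pixel columns grow to the right and rows downward; lengths in m; the calibration is good to about 2 mm. The wrist camera is an equidistant fisheye: a pixel r from the principal point sees the ray r / f radians off the axis. A picture is of the moment at which its call begins: read the wrist's pose just before it. get_calibration takes no time and is no camera call; for the wrist camera it gives the pose at the moment of the call.
- workorder.hand_in(): hands the job in, once; it reports no verdict.
The state is a dict: "time_s": time; "q": joint angles; "dq": joint speeds; "joint_efforts": joint torques, N m; "eef_pos": TCP position; "eef_rot": TCP orientation; "wrist_force": force on the tool from outside, world axes, zero at the start; "torque": the same for the moment, N m; "opening": opening from 0.0 (shut) to 1.0 (fully open).
Only numpy, scipy, OpenCV 4.12 (cv2) and the standard library are available. Lean on these libraries where they do the work, as an engineer would, in place of code of your own. Each camera call takes 0.05 s, during which the arm holds its last target.

## Working session

There is one attempt and no reset: what is moved stays moved. The work goes in short steps, Python scripts to look and compute and a tool call to move; the robot and the scene stay as the last step left them, time stands still between calls to the robot, and variables do not carry over. Pictures are saved under pics/ and viewed, and the job is handed in when it is done.

Besides the shell and the picture viewer there is one more tool, called after ">>>" in YAML: its name, and indented under it one key for each argument. move_arm: Moves the arm, as the interface text tells. Its arguments: {"type":"object","properties":{"increments":{"type":"array"},"gripper":{"type":"number"}},"required":["increments"]}

```bash
mkdir -p pics; ls; python3 - <<'E'
from bench import get_obs, viewer, workorder, ctrl
import cv2,numpy as np
o=get_obs();print(o, ctrl.grip_point_offset)
for n in ["scene","side","wrist"]:
    c=viewer.get_calibration(n);print(n,c)
    p,d=viewer.camera(n);cv2.imwrite(f"pics/{n}0.png",p[:,:,::-1]);np.savez(f"{n}0.npz",p=p,d=d,K=c["intrinsics"],o=c["origin"],a=c["attitude"])
E
```

```text
pics
{'time_s': 0.0, 'q': array([-2.06290639e-01,  1.81537126e-01,  1.60797319e+00,  5.43903582e-06,
        1.35379047e+00, -2.06306744e-01]), 'dq': array([-0.00124308,  0.00054247, -0.00120415,  0.0004606 ,  0.00128702,
        0.0007339 ]), 'joint_efforts': array([ 3.41415571e-04, -4.44869328e+01, -3.51340663e+01, -2.51131587e-04,
        9.11703974e-03,  3.43231875e-05]), 'eef_pos': array([5.74468559e-01, 1.35831465e-04, 2.30403174e-01]), 'eef_rot': array([-1.77544522e-04,  9.99999635e-01,  7.46473283e-06, -8.35412320e-04]), 'wrist_force': array([-0.08717511, -0.60232114,  0.82320993]), 'torque': array([-0.03595145, -0.00909815,  0.04409492]), 'opening': 1.0020133665683064} 0.0187
scene {'intrinsics': array([[423.30666266,   0.        , 257.52122555],
       [  0.        , 423.30666266, 200.29123323],
       [  0.        ,   0.        ,   1.        ]]), 'origin': array([ 1.01164674, -0.70063622,  0.80276244]), 'attitude': array([0.85574266, 0.41532621, 0.1257993 , 0.2817502 ])}
side {'intrinsics': array([[422.60115097,   0.        , 258.05478427],
       [  0.        , 422.60115097, 191.46300123],
       [  0.        ,   0.        ,   1.        ]]), 'origin': array([0.27321481, 0.67750614, 0.87648169]), 'attitude': array([-0.15715339, -0.06359517,  0.36901527,  0.91383051])}
wrist {'intrinsics': array([[297.31863964,   0.        , 253.98552047],
       [  0.        , 297.31863964, 191.87764741],
       [  0.        ,   0.        ,   1.        ]]), 'origin': array([0.57471644, 0.06923121, 0.37235778]), 'attitude': array([ 9.90294720e-01, -1.38981117e-01,  7.22511638e-04,  3.07027030e-04])}
```

View pics/scene0.png

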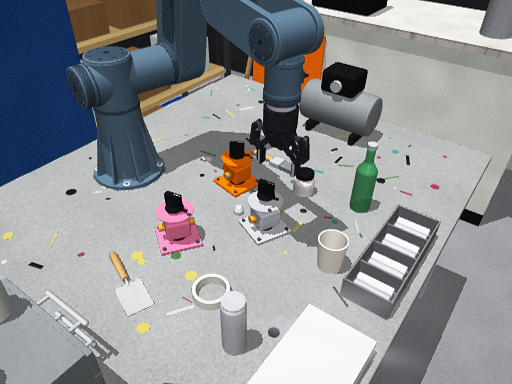

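View pics/side0.png

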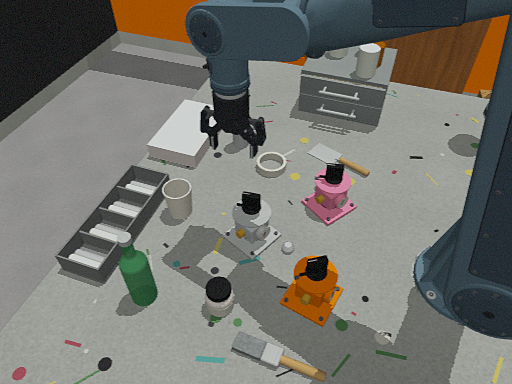

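View pics/wrist0.png

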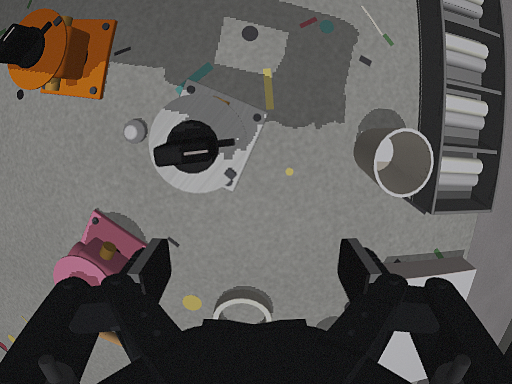

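```bash
python3 - <<'E'
import cv2,numpy as np
p=np.load("wrist0.npz")["p"][:,:,::-1]
cv2.imwrite("pics/wz0.png",cv2.resize(p[70:210,110:290],None,fx=4.2,fy=4.2,interpolation=cv2.INTER_CUBIC))
for n,r in (("scene",(160,260,220,310)),("side",(170,270,210,310))):
    p=np.load(n+"0.npz")["p"][:,:,::-1]
    cv2.imwrite(f"pics/{n}z0.png",cv2.resize(p[r[0]:r[1],r[2]:r[3]],None,fx=5.5,fy=5.5,interpolation=cv2.INTER_CUBIC))
E
```

```text
(no output)
```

View pics/wz0.png

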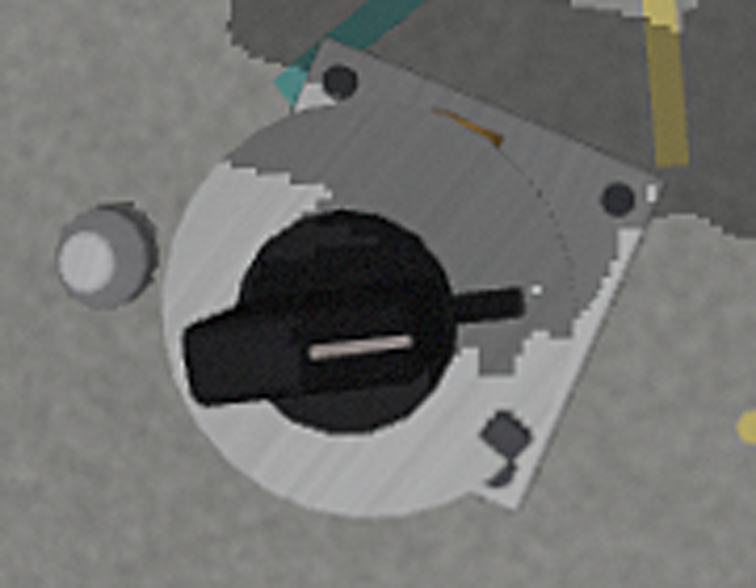

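View pics/scenez0.png

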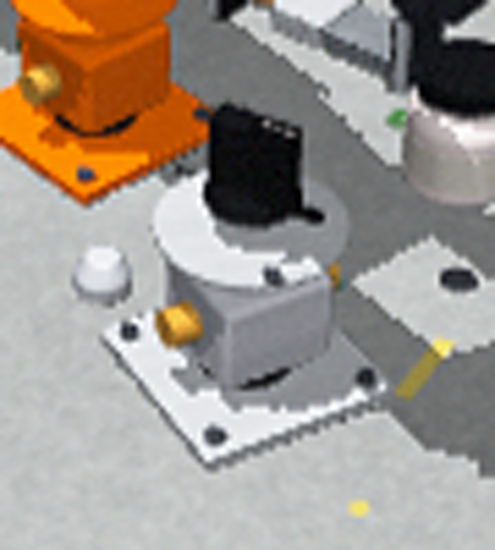

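View pics/sidez0.png

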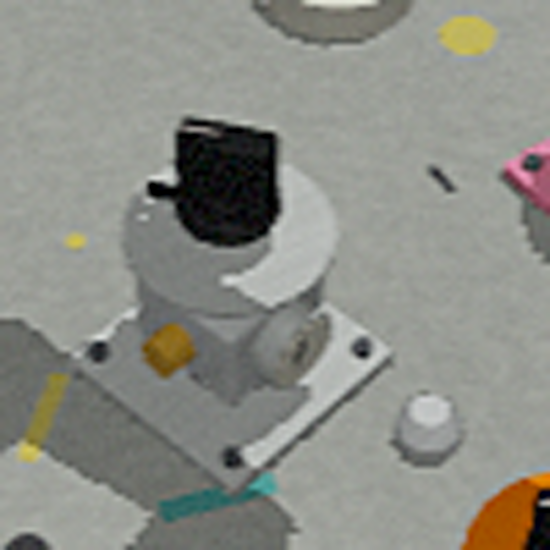

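```bash
cat > h.py <<'E'
import cv2,numpy as np
from scipy.spatial.transform import Rotation as R
def load(n):
    z=np.load(n); return {k:z[k] for k in z}
def rays(z,uv,fish):
    K=z["K"]; uv=np.atleast_2d(np.asarray(uv,float)); x=(uv[:,0]-K[0,2])/K[0,0]; y=(uv[:,1]-K[1,2])/K[1,1]
    if fish:
        r=np.hypot(x,y)+1e-12; d=np.c_[np.sin(r)*x/r,np.sin(r)*y/r,np.cos(r)]
    else: d=np.c_[x,y,np.ones(len(x))]
    q=z["a"]; M=R.from_quat([q[1],q[2],q[3],q[0]]).as_matrix()
    return (d*[1,-1,-1])@M.T, d
def onplane(z,uv,h,fish):
    w,_=rays(z,uv,fish); return z["o"]+w*((h-z["o"][2])/w[:,2])[:,None]
def depthpts(z,uv,fish):
    uv=np.atleast_2d(uv).astype(int); w,d=rays(z,uv,fish); D=z["d"][uv[:,1],uv[:,0]]
    return z["o"]+w*(D/d[:,2])[:,None]
def tri(zs,uvs,fishs):
    A=np.zeros((3,3));b=np.zeros(3)
    for z,uv,f in zip(zs,uvs,fishs):
        w=rays(z,uv,f)[0][0]; w/=np.linalg.norm(w);P=np.eye(3)-np.outer(w,w);A+=P;b+=P@z["o"]
    X=np.linalg.solve(A,b)
    return X,[np.linalg.norm(np.cross(rays(z,uv,f)[0][0]/np.linalg.norm(rays(z,uv,f)[0][0]),X-z["o"])) for z,uv,f in zip(zs,uvs,fishs)]
E
python3 - <<'E'
from h import *
z=load("wrist0.npz")
v,u=np.mgrid[80:205,130:285]; uv=np.c_[u.ravel(),v.ravel()]
P=depthpts(z,uv,True)
h,e=np.histogram(P[:,2],bins=np.arange(-.005,.175,.003))
for a,b in zip(h,e): print(round(b,3),a,end="; ")
np.save("P0.npy",np.c_[P,uv])
S=load("side0.npz");C=load("scene0.npz")
for n,zz,r in(("side",S,(170,270,210,310)),("scene",C,(160,260,220,310))):
    v,u=np.mgrid[r[0]:r[1],r[2]:r[3]]; Q=depthpts(zz,np.c_[u.ravel(),v.ravel()],False)
    col=zz["p"][v.ravel(),u.ravel()].astype(int).max(1)
    m=(col<60)&(Q[:,2]>.13); print(n,m.sum(),Q[m].min(0),Q[m].max(0),np.median(Q[m],0))
E
```

```text
-0.005 557; -0.002 9017; 0.001 126; 0.004 42; 0.007 1261; 0.01 336; 0.013 151; 0.016 49; 0.019 94; 0.022 12; 0.025 0; 0.028 0; 0.031 0; 0.034 0; 0.037 0; 0.04 0; 0.043 1; 0.046 2; 0.049 4; 0.052 4; 0.055 14; 0.058 0; 0.061 0; 0.064 0; 0.067 0; 0.07 0; 0.073 0; 0.076 0; 0.079 0; 0.082 0; 0.085 0; 0.088 0; 0.091 5; 0.094 4144; 0.097 789; 0.1 51; 0.103 0; 0.106 0; 0.109 0; 0.112 13; 0.115 589; 0.118 613; 0.121 18; 0.124 23; 0.127 19; 0.13 29; 0.133 20; 0.136 27; 0.139 28; 0.142 25; 0.145 24; 0.148 33; 0.151 29; 0.154 219; 0.157 937; 0.16 1; 0.163 0; 0.166 0; 0.169 0; side 238 [0.27321481 0.03091207 0.13003363] [0.53868692 0.67750614 0.87648169] [0.5128018  0.04562358 0.14957345]
scene 323 [ 0.4990815  -0.70063622  0.13062594] [1.01164674 0.04789158 0.80276244] [0.53569245 0.02727698 0.15770711]
```

```bash
python3 - <<'E'
from h import *
z=load("wrist0.npz")
D=np.load("P0.npy");P=D[:,:3];uv=D[:,3:].astype(int);g=z["p"][uv[:,1],uv[:,0]].astype(int)
def box(name,m):
    c,(w,h),a=cv2.minAreaRect(P[m][:,:2].astype(np.float32)*1000); print(name,m.sum(),np.round(c,1),round(w,1),round(h,1),round(a,1),"z",np.round(np.percentile(P[m][:,2],[5,50,95]),4))
    return np.array(c)/1000
top=(P[:,2]>.154); box("top",top)
wl=top&(g.min(1)>110); box("line",wl); print(P[wl][:,:2].min(0),P[wl][:,:2].max(0))
fl=(P[:,2]>.112)&(P[:,2]<.121);
dark=g.max(1)<75
ring=(P[:,2]>.09)&(P[:,2]<.1)
c,r=cv2.minEnclosingCircle(P[ring][:,:2].astype(np.float32)*1000);print("ring circ",c,r,np.median(P[ring][:,2]))
c,r=cv2.minEnclosingCircle(P[fl][:,:2].astype(np.float32)*1000);print("fl circ",c,r)
c0=np.array([.5+0,0])
ft=(P[:,2]>.104)&(P[:,2]<.121)&(uv[:,0]>221); print("pointer",ft.sum()); print(np.round(P[ft][:,:3].min(0),4),np.round(P[ft].max(0),4)); box("pt",ft)
tb=dark&(P[:,2]>.092)&(P[:,2]<.105)&(uv[:,1]>160)&(uv[:,0]>220); box("tab",tb)
# foot
ft=(P[:,2]>.006)&(P[:,2]<.012); box("foot",ft)
E
```

```text
top 1226 [538.8  43.9] 84.7 24.0 19.3 z [0.1558 0.1579 0.3724]
line 99 [539.   47.5] 81.9 17.1 19.5 z [0.1575 0.1594 0.3724]
[0.49777835 0.03700947] [0.57471644 0.06923121]
ring circ (519.4197998046875, 37.54479217529297) 48.37117385864258 0.09627162980453999
fl circ (526.8741455078125, 39.05000686645508) 30.371835708618164
pointer 97
[0.5466 0.0373 0.1133] [0.5572 0.044  0.1184]
pt 97 [551.7  40.6] 10.9 6.1 4.9 z [0.1152 0.1169 0.1182]
tab 50 [552.1   9.8] 7.5 9.4 47.0 z [0.099  0.1001 0.101 ]
foot 1565 [498.5  47.8] 109.7 158.2 65.4 z [0.0077 0.0092 0.0107]
```

>>> move_arm:
  increments:
    - {"tx": -0.004,"ty": -0.003,"turn": -6}
    - {"tx": -0.008,"ty": -0.006,"turn": -12}
    - {"tx": -0.012,"ty": -0.009,"turn": -18}
    - {"tx": -0.016,"ty": -0.012,"turn": -24}
    - {"tx": -0.02,"ty": -0.015,"turn": -30}
    - {"tx": -0.024,"ty": -0.018,"turn": -36}
    - {"tx": -0.028,"ty": -0.02,"turn": -42}
    - {"tx": -0.032,"ty": -0.023,"turn": -48}
    - {"tx": -0.036,"ty": -0.025,"turn": -54}
    - {"tx": -0.04,"ty": -0.028,"turn": -60}
    - {"tx": -0.044,"ty": -0.03,"turn": -66}
    - {"tx": -0.048,"ty": -0.033,"turn": -72}
    - {"tx": -0.052,"ty": -0.035,"turn": -78}
    - {"tx": -0.055,"ty": -0.0375,"turn": -84}
    - {"tx": -0.055,"ty": -0.0375,"turn": -90}
    - {"tx": -0.055,"ty": -0.0375,"turn": -95}
    - {"tx": -0.055,"ty": -0.0375,"turn": -95}
    - {"tx": -0.055,"ty": -0.0375,"turn": -95}

```text
validation failed for argument at $.in...
```

```bash
cat > look.py <<'E'
import sys
from bench import get_obs, viewer
from h import *
n=sys.argv[1]
o=get_obs();c=viewer.get_calibration("wrist");p,d=viewer.camera("wrist")
np.savez(n+".npz",p=p,d=d,K=c["intrinsics"],o=c["origin"],a=c["attitude"])
cv2.imwrite(f"pics/{n}.png",p[:,:,::-1])
print(o["time_s"],o["eef_pos"],o["eef_rot"],o["wrist_force"],o["torque"],o["opening"],o["q"][5])
z=load(n+".npz")
v,u=np.mgrid[0:384,0:512];uv=np.c_[u.ravel(),v.ravel()];m0=z["d"].ravel()>0
P=depthpts(z,uv,True);g=p.reshape(-1,3).astype(int)
near=m0&(np.hypot(P[:,0]-.5195,P[:,1]-.0375)<.06)
def box(name,m):
    if m.sum()<5: print(name,"none");return
    m=m.copy(); c,(w,h),a=cv2.minAreaRect(P[m][:,:2].astype(np.float32)*1000); print(name,m.sum(),np.round(c,1),round(w,1),round(h,1),"ang",round(a,1),"z",np.round(np.percentile(P[m][:,2],[5,50,95]),4), "uv",uv[m].mean(0).round(1))
def circ(name,m):
    c,r=cv2.minEnclosingCircle(P[m][:,:2].astype(np.float32)*1000); print(name,m.sum(),np.round(c,1),round(r,1),np.median(P[m][:,2]))
dark=g.max(1)<75
box("top",near&(P[:,2]>.1545)&(P[:,2]<.162)&(np.hypot(P[:,0]-.5195,P[:,1]-.0375)<.03))
box("line",near&(P[:,2]>.150)&(P[:,2]<.165)&(g.min(1)>100)&(np.hypot(P[:,0]-.5195,P[:,1]-.0375)<.027))
ring=near&(P[:,2]>.092)&(P[:,2]<.1); circ("ring",ring)
fl=near&(P[:,2]>.112)&(P[:,2]<.122)&(np.hypot(P[:,0]-.5195,P[:,1]-.0375)<.026); circ("flange",fl)
rr=np.hypot(P[:,0]-.5195,P[:,1]-.0375)
box("pointer",near&dark&(P[:,2]>.108)&(P[:,2]<.122)&(rr>.0275)&(rr<.042))
box("tab",near&dark&(P[:,2]>.092)&(P[:,2]<.106)&(rr>.036)&(rr<.049))
E
python3 look.py w1
```

```text
0.15 [5.74561524e-01 9.98251741e-05 2.30581894e-01] [-1.30681267e-04  9.99999759e-01  2.51826677e-06 -6.81936548e-04] [0.60828008 0.94583675 0.39105217] [0.02146912 0.00143672 0.02986407] 0.995493850917526 -0.2063028998163232
top 1145 [519.6  37.3] 43.1 16.2 ang 5.2 z [0.1559 0.1579 0.1591] uv [181.5 153.1]
line 60 [518.5  40.1] 5.7 41.9 ang 87.0 z [0.1572 0.1585 0.1595] uv [192.5 151.7]
ring 4937 [519.3  36.9] 48.3 0.09627168753903165
flange 1111 [520.6  37. ] 24.9 0.11805063964921808
pointer 91 [552.1  40.5] 10.5 6.3 ang 5.7 z [0.1156 0.1171 0.1183] uv [228.1 142.1]
tab 48 [520.6  14.9] 10.2 73.1 ang 79.7 z [0.0988 0.1001 0.1011] uv [228.7 173. ]
```

View pics/w1.png

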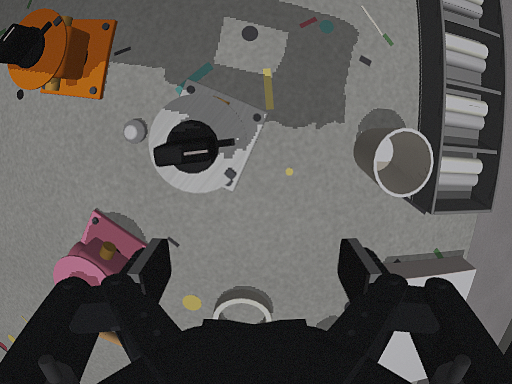

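The move was refused, and the likely cause is the missing "tz" keys. The measurement is good: the bar top is at (519.6, 37.3) mm, 43×16 mm, at an angle of about 5.2°. I'll resend with all four keys.

>>> move_arm:
  increments:
    - {"tx": -0.004,"ty": -0.003,"tz": 0,"turn": -6}
    - {"tx": -0.008,"ty": -0.006,"tz": 0,"turn": -12}
    - {"tx": -0.012,"ty": -0.009,"tz": 0,"turn": -18}
    - {"tx": -0.016,"ty": -0.012,"tz": 0,"turn": -24}
    - {"tx": -0.02,"ty": -0.015,"tz": 0,"turn": -30}
    - {"tx": -0.024,"ty": -0.018,"tz": 0,"turn": -36}
    - {"tx": -0.028,"ty": -0.02,"tz": 0,"turn": -42}
    - {"tx": -0.032,"ty": -0.023,"tz": 0,"turn": -48}
    - {"tx": -0.036,"ty": -0.025,"tz": 0,"turn": -54}
    - {"tx": -0.04,"ty": -0.028,"tz": 0,"turn": -60}
    - {"tx": -0.044,"ty": -0.03,"tz": 0,"turn": -66}
    - {"tx": -0.048,"ty": -0.033,"tz": 0,"turn": -72}
    - {"tx": -0.052,"ty": -0.035,"tz": 0,"turn": -78}
    - {"tx": -0.055,"ty": -0.0375,"tz": 0,"turn": -84}
    - {"tx": -0.055,"ty": -0.0375,"tz": 0,"turn": -90}
    - {"tx": -0.055,"ty": -0.0375,"tz": 0,"turn": -95}
    - {"tx": -0.055,"ty": -0.0375,"tz": 0,"turn": -95}
    - {"tx": -0.055,"ty": -0.0375,"tz": 0,"turn": -95}
  gripper: 1

```text
time_s: 1.7
eef_pos: [0.5199, 0.0375, 0.2312]
eef_rot: [-0.0, 0.677, 0.736, -0.0]
wrist_force: [0.1, -0.2, -0.5]
opening: 0.998
```

```bash
python3 look.py w2
```

```text
1.7 [0.51991804 0.03753309 0.23116766] [-9.73969145e-05  6.76584990e-01  7.36364540e-01 -7.19127199e-05] [ 0.14787101 -0.15263244 -0.47003379] [0.00013915 0.03120454 0.0167685 ] 0.998234187877138 -1.811242193230206
top 1091 [518.4  36.6] 43.2 15.8 ang 5.8 z [0.156  0.1578 0.159 ] uv [254.3 198.8]
line 65 [530.9  38.5] 17.8 2.3 ang 7.3 z [0.1574 0.1585 0.1593] uv [254.9 216.2]
ring 4968 [519.2  37.4] 48.0 0.09626127833180362
flange 1150 [518.5  37.2] 23.6 0.1179593295237111
pointer none
tab 87 [556.4  27.6] 47.9 13.5 ang 76.0 z [0.0959 0.0997 0.1009] uv [229.1 213.4]
```

View pics/w2.png

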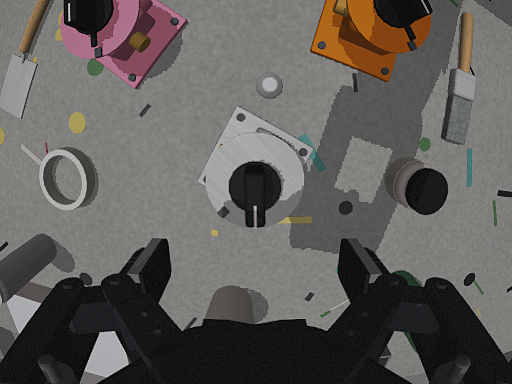

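The bar is upright at (254, 199) between the jaws. The tab is at about (222, 212), and the pointer is hidden under the bar. Next I'll measure the tab from both views.

```bash
python3 - <<'E'
from h import *
ax=np.array([.5193,.0372])
for n,r in (("w1",(220,238,164,184)),("w2",(213,233,203,222))):
    z=load(n+".npz");v,u=np.mgrid[r[2]:r[3],r[0]:r[1]];uv=np.c_[u.ravel(),v.ravel()]
    P=depthpts(z,uv,True);g=z["p"][uv[:,1],uv[:,0]].astype(int).max(1)
    rr=np.linalg.norm(P[:,:2]-ax,axis=1)
    m=(g<95)&(P[:,2]>.092)&(P[:,2]<.106)&(rr>.035)&(rr<.051)
    c,(w,h),a=cv2.minAreaRect(P[m][:,:2].astype(np.float32)*1000)
    d=P[m][:,:2].mean(0)-ax
    X=onplane(z,uv[m],.1005,True)[:,:2]; d2=X.mean(0)-ax
    print(n,m.sum(),c,w,h,a,np.linalg.norm(d),np.degrees(np.arctan2(d[1],d[0])),np.degrees(np.arctan2(d2[1],d2[0])),np.median(P[m][:,2]),uv[m].mean(0))
    cv2.imwrite(f"pics/{n}tab.png",cv2.resize(z["p"][r[2]-30:r[3]+30,r[0]-30:r[1]+30,::-1],None,fx=7,fy=7,interpolation=cv2.INTER_CUBIC))
zs=[load("w1.npz"),load("w2.npz")]
E
```

```text
w1 84 (551.550048828125, 9.186480522155762) 9.383030891418457 9.297632217407227 44.781639099121094 0.042821089774782016 -40.3230891329867 -40.168973162347854 0.100047116534009 [230.05952381 173.13095238]
w2 83 (551.4212646484375, 9.700645446777344) 8.723329544067383 9.851897239685059 49.62815856933594 0.04223814257267042 -41.09294402593163 -41.29490013985904 0.09974911433663558 [223.45783133 211.85542169]
```

View pics/w2tab.png

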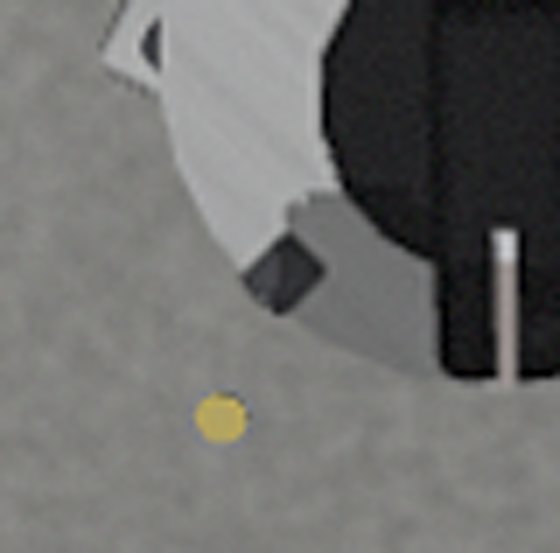

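>>> move_arm:
  increments:
    - {"tx": 0,"ty": -0.0006,"tz": 0.01,"turn": -0.5}
    - {"tx": 0,"ty": -0.0006,"tz": 0.02,"turn": -0.5}
    - {"tx": 0,"ty": -0.0006,"tz": 0.03,"turn": -0.5}
    - {"tx": 0,"ty": -0.0006,"tz": 0.04,"turn": -0.5}
    - {"tx": 0,"ty": -0.0006,"tz": 0.05,"turn": -0.5}
    - {"tx": 0,"ty": -0.0006,"tz": 0.06,"turn": -0.5}
    - {"tx": 0,"ty": -0.0006,"tz": 0.07,"turn": -0.5}
    - {"tx": 0,"ty": -0.0006,"tz": 0.08,"turn": -0.5}
    - {"tx": 0,"ty": -0.0006,"tz": 0.088,"turn": -0.5}
    - {"tx": 0,"ty": -0.0006,"tz": 0.095,"turn": -0.5}
    - {"tx": 0,"ty": -0.0006,"tz": 0.1,"turn": -0.5}
    - {"tx": 0,"ty": -0.0006,"tz": 0.103,"turn": -0.5}
    - {"tx": 0,"ty": -0.0006,"tz": 0.105,"turn": -0.5}
    - {"tx": 0,"ty": -0.0006,"tz": 0.105,"turn": -0.5}
    - {"tx": 0,"ty": -0.0006,"tz": 0.105,"turn": -0.5}
  gripper: 1

```text
time_s: 3.0
eef_pos: [0.5197, 0.0374, 0.1266]
eef_rot: [0.0, 0.672, 0.74, 0.0]
wrist_force: [-0.1, -0.4, 0.8]
opening: 1.002
```

```bash
python3 look.py w3
```

```text
3.0 [0.51965022 0.03742962 0.12658286] [2.14021053e-04 6.72365007e-01 7.40219719e-01 1.40395140e-04] [-0.0554147  -0.36716876  0.78304615] [-0.0205881  -0.04790594 -0.02397914] 1.0022302693790666 -1.8229670123578081
top 3027 [518.5  37.3] 43.8 16.2 ang 5.3 z [0.1558 0.1579 0.1589] uv [255.2 268.6]
line 146 [532.7  41. ] 14.2 17.2 ang 70.8 z [0.1572 0.1586 0.1595] uv [255.7 297.3]
ring 10770 [519.6  37.2] 48.3 0.0962598386620411
flange 2795 [519.  37.] 24.2 0.11803387258581269
pointer none
tab 169 [554.3  15.5] 23.7 11.2 ang 63.5 z [0.0978 0.1001 0.1012] uv [207.8 264.9]
```

View pics/w3.png

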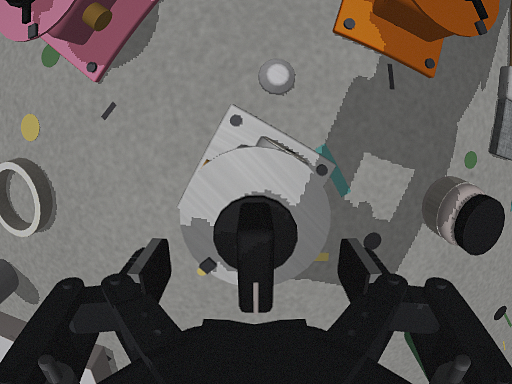

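The bar is centred between the open pads: the bar's lower end is at (256, 310) and the tab is at (208, 265). Now I'll close the gripper.

>>> move_arm:
  increments:
    - {"tx": 0,"ty": 0,"tz": 0,"turn": 0}
    - {"tx": 0,"ty": 0,"tz": 0,"turn": 0}
    - {"tx": 0,"ty": 0,"tz": 0,"turn": 0}
    - {"tx": 0,"ty": 0,"tz": 0,"turn": 0}
    - {"tx": 0,"ty": 0,"tz": 0,"turn": 0}
    - {"tx": 0,"ty": 0,"tz": 0,"turn": 0}
    - {"tx": 0,"ty": 0,"tz": 0,"turn": 0}
    - {"tx": 0,"ty": 0,"tz": 0,"turn": 0}
    - {"tx": 0,"ty": 0,"tz": 0,"turn": 0}
    - {"tx": 0,"ty": 0,"tz": 0,"turn": 0}
  gripper: 0

```text
time_s: 3.88
eef_pos: [0.5194, 0.0377, 0.1264]
eef_rot: [-0.0, 0.672, 0.74, 0.0]
wrist_force: [0.0, 1.9, 1.3]
opening: 0.176
```

```bash
python3 look.py w4; python3 - <<'E'
from h import *
ax=np.array([.5193,.0372])
for n in ("w3","w4"):
    r=(190,226,248,284)
    z=load(n+".npz");v,u=np.mgrid[r[2]:r[3],r[0]:r[1]];uv=np.c_[u.ravel(),v.ravel()]
    P=depthpts(z,uv,True);g=z["p"][uv[:,1],uv[:,0]].astype(int).max(1)
    rr=np.linalg.norm(P[:,:2]-ax,axis=1)
    m=(g<95)&(P[:,2]>.092)&(P[:,2]<.106)&(rr>.035)&(rr<.051)
    d=P[m][:,:2].mean(0)-ax
    print(n,m.sum(),cv2.minAreaRect(P[m][:,:2].astype(np.float32)*1000),np.linalg.norm(d),np.degrees(np.arctan2(d[1],d[0])))
E
```

```text
3.8833 [0.51943479 0.03772362 0.12635709] [-1.18942457e-04  6.72327036e-01  7.40254223e-01  1.68443243e-04] [0.03518027 1.88960591 1.27926334] [0.41672888 0.09592499 0.03155902] 0.17579607159902982 -1.8230196171385948
top 3371 [518.7  37.1] 39.7 38.2 ang 48.8 z [0.1556 0.1577 0.1596] uv [254.2 268.1]
line 202 [524.4  37.2] 32.7 24.3 ang 4.5 z [0.1572 0.1587 0.1632] uv [254.4 287.4]
ring 9471 [519.6  37.1] 48.2 0.09605182227280434
flange 1540 [517.7  37. ] 23.5 0.11776755521000482
pointer none
tab 8 [543.   37.9] 3.8 65.8 ang 7.5 z [0.0959 0.0978 0.0997] uv [240.1 258.6]
w3 187 ((551.7054443359375, 9.51421070098877), (9.463173866271973, 10.323451042175293), 46.070098876953125) 0.04200030008317107 -41.88024876191672
w4 12 ((547.08935546875, 7.101881504058838), (1.3651009798049927, 9.963712692260742), 59.75541687011719) 0.04101434739388123 -47.19004767531093
```

View pics/w4.png

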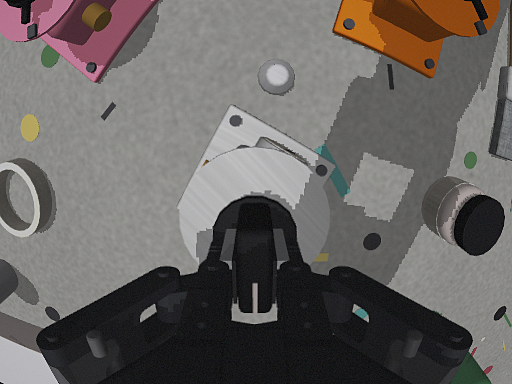

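>>> move_arm:
  increments:
    - {"tx": 0,"ty": 0,"tz": 0,"turn": 3}
    - {"tx": 0,"ty": 0,"tz": 0,"turn": 6}
    - {"tx": 0,"ty": 0,"tz": 0,"turn": 9}
    - {"tx": 0,"ty": 0,"tz": 0,"turn": 12}
    - {"tx": 0,"ty": 0,"tz": 0,"turn": 15}
    - {"tx": 0,"ty": 0,"tz": 0,"turn": 18}
    - {"tx": 0,"ty": 0,"tz": 0,"turn": 21}
    - {"tx": 0,"ty": 0,"tz": 0,"turn": 24}
    - {"tx": 0,"ty": 0,"tz": 0,"turn": 27}
    - {"tx": 0,"ty": 0,"tz": 0,"turn": 30}
    - {"tx": 0,"ty": 0,"tz": 0,"turn": 33}
    - {"tx": 0,"ty": 0,"tz": 0,"turn": 36}
    - {"tx": 0,"ty": 0,"tz": 0,"turn": 39}
    - {"tx": 0,"ty": 0,"tz": 0,"turn": 42}
    - {"tx": 0,"ty": 0,"tz": 0,"turn": 44}
    - {"tx": 0,"ty": 0,"tz": 0,"turn": 45.5}
    - {"tx": 0,"ty": 0,"tz": 0,"turn": 45.5}
    - {"tx": 0,"ty": 0,"tz": 0,"turn": 45.5}
  gripper: 0

```text
time_s: 5.43
eef_pos: [0.5193, 0.0377, 0.1263]
eef_rot: [-0.0, 0.906, 0.423, -0.0]
wrist_force: [-0.2, 3.1, 2.4]
opening: 0.179
```

```bash
python3 look.py w5; python3 - <<'E'
from bench import *
import cv2,numpy as np
for n,r in (("scene",(160,260,220,310)),("side",(170,270,210,310))):
    c=viewer.get_calibration(n);p,d=viewer.camera(n);np.savez(f"{n}1.npz",p=p,d=d,K=c["intrinsics"],o=c["origin"],a=c["attitude"])
    cv2.imwrite(f"pics/{n}1.png",cv2.resize(p[r[0]:r[1],r[2]:r[3],::-1],None,fx=5.5,fy=5.5,interpolation=cv2.INTER_CUBIC))
E
```

```text
5.4333 [0.51932811 0.03766771 0.12630272] [-1.92616891e-04  9.06131726e-01  4.22995577e-01 -8.49371804e-07] [-0.18774899  3.14888428  2.3536093 ] [0.48908657 0.10585164 0.09323496] 0.17872087189748884 -1.029658106368724
top 3383 [519.2  37.3] 39.8 38.7 ang 4.6 z [0.1557 0.1577 0.1598] uv [254.  268.1]
line 202 [523.3  33.6] 24.2 32.5 ang 49.8 z [0.1573 0.1587 0.1633] uv [254.7 287.8]
ring 9481 [519.4  37.3] 48.3 0.09600030936085985
flange 1544 [518.   38.7] 23.7 0.11769498579641967
pointer none
tab none
```

View pics/w5.png

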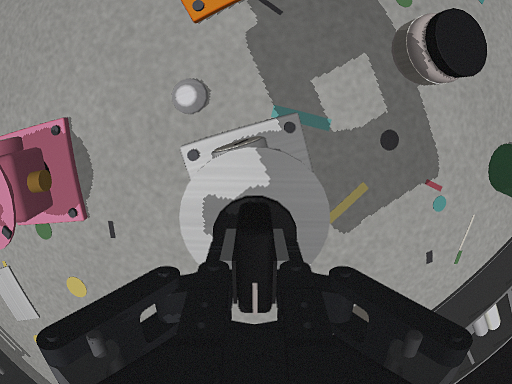

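View pics/scene1.png

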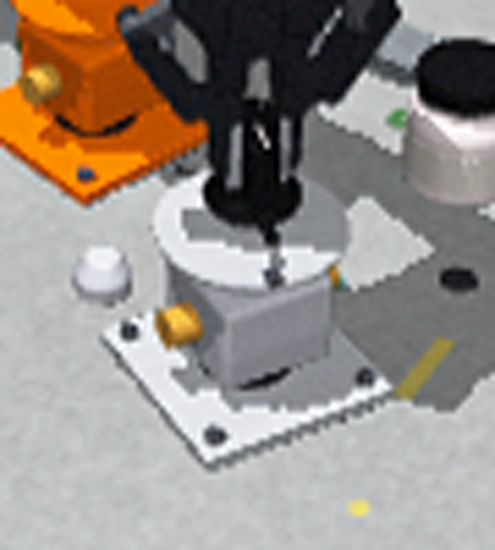

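```bash
python3 - <<'E'
from h import *
z=load("scene1.npz")
cv2.imwrite("pics/s1z.png",cv2.resize(z["p"][190:220,250:290,::-1],None,fx=18,fy=18,interpolation=cv2.INTER_NEAREST))
E
```

```text
(no output)
```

View pics/s1z.png

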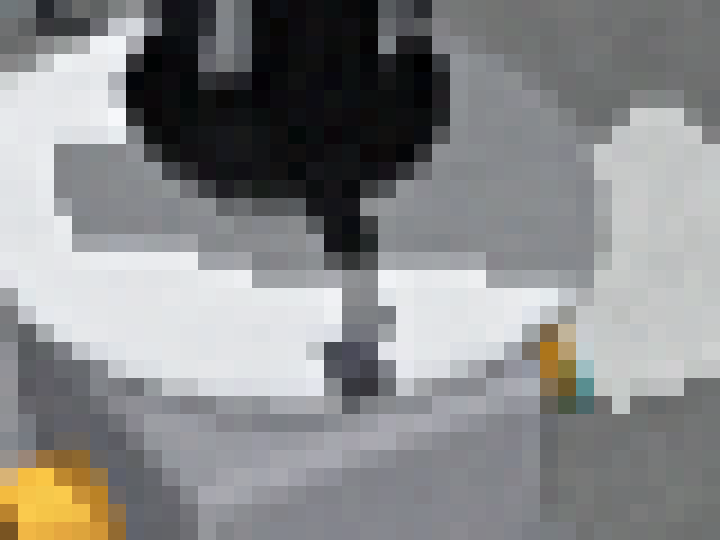

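The tip at (269.5, 204) and the tab at (269.6, 210) line up in the scene view to within a pixel. Kinematics puts the bar at −39.95° and the mark at −40.7°, so I'll add 0.8° and hold before pulling.

>>> move_arm:
  increments:
    - {"tx": 0,"ty": 0,"tz": 0,"turn": 0.4}
    - {"tx": 0,"ty": 0,"tz": 0,"turn": 0.8}
    - {"tx": 0,"ty": 0,"tz": 0,"turn": 0.8}
    - {"tx": 0,"ty": 0,"tz": 0,"turn": 0.8}
    - {"tx": 0,"ty": 0,"tz": 0,"turn": 0.8}
  gripper: 0

```text
time_s: 6.0
eef_pos: [0.5194, 0.0376, 0.1263]
eef_rot: [-0.0, 0.909, 0.416, 0.0]
wrist_force: [-0.8, 4.3, 2.0]
opening: 0.174
```

>>> move_arm:
  increments:
    - {"tx": 0,"ty": 0,"tz": -0.0005,"turn": 0}
    - {"tx": 0,"ty": 0,"tz": -0.001,"turn": 0}
    - {"tx": 0,"ty": 0,"tz": -0.0015,"turn": 0}
    - {"tx": 0,"ty": 0,"tz": -0.002,"turn": 0}
    - {"tx": 0,"ty": 0,"tz": -0.002,"turn": 0}
  gripper: 0

```text
time_s: 6.42
eef_pos: [0.5192, 0.0376, 0.1277]
eef_rot: [-0.0, 0.909, 0.416, -0.0]
wrist_force: [3.1, 4.9, -5.7]
opening: 0.178
```

>>> move_arm:
  increments:
    - {"tx": 0,"ty": 0,"tz": -0.0005,"turn": 0}
    - {"tx": 0,"ty": 0,"tz": -0.001,"turn": 0}
    - {"tx": 0,"ty": 0,"tz": -0.0015,"turn": 0}
    - {"tx": 0,"ty": 0,"tz": -0.002,"turn": 0}
    - {"tx": 0,"ty": 0,"tz": -0.0025,"turn": 0}
    - {"tx": 0,"ty": 0,"tz": -0.003,"turn": 0}
    - {"tx": 0,"ty": 0,"tz": -0.0035,"turn": 0}
    - {"tx": 0,"ty": 0,"tz": -0.004,"turn": 0}
    - {"tx": 0,"ty": 0,"tz": -0.0045,"turn": 0}
    - {"tx": 0,"ty": 0,"tz": -0.005,"turn": 0}
  gripper: 0

```text
time_s: 7.25
eef_pos: [0.5192, 0.0376, 0.1326]
eef_rot: [-0.0, 0.909, 0.416, -0.0]
wrist_force: [2.3, 4.8, -5.7]
opening: 0.178
```

>>> move_arm:
  increments:
    - {"tx": 0,"ty": 0,"tz": -0.0005,"turn": 0}
    - {"tx": 0,"ty": 0,"tz": -0.001,"turn": 0}
    - {"tx": 0,"ty": 0,"tz": -0.0015,"turn": 0}
  gripper: 0

```text
time_s: 7.5
eef_pos: [0.5192, 0.0376, 0.1341]
eef_rot: [-0.0, 0.909, 0.416, -0.0]
wrist_force: [2.1, 3.7, -5.9]
opening: 0.178
```

>>> move_arm:
  increments:
    - {"tx": 0,"ty": 0,"tz": -0.0004,"turn": 0}
    - {"tx": 0,"ty": 0,"tz": -0.0008,"turn": 0}
    - {"tx": 0,"ty": 0,"tz": -0.0008,"turn": 0}
  gripper: 0

```text
time_s: 7.75
eef_pos: [0.5192, 0.0376, 0.1351]
eef_rot: [-0.0, 0.909, 0.416, -0.0]
wrist_force: [1.1, 4.1, -5.5]
opening: 0.176
```

>>> move_arm:
  increments:
    - {"tx": 0,"ty": 0,"tz": -0.0004,"turn": 0}
    - {"tx": 0,"ty": 0,"tz": -0.0008,"turn": 0}
  gripper: 0

```text
time_s: 7.92
eef_pos: [0.5192, 0.0376, 0.136]
eef_rot: [-0.0, 0.909, 0.416, -0.0]
wrist_force: [2.2, 4.2, -5.7]
opening: 0.178
```

>>> move_arm:
  increments:
    - {"tx": 0,"ty": 0,"tz": -0.0004,"turn": 0}
    - {"tx": 0,"ty": 0,"tz": -0.0008,"turn": 0}
  gripper: 0

```text
time_s: 8.08
eef_pos: [0.5192, 0.0375, 0.1369]
eef_rot: [-0.0, 0.909, 0.416, -0.0]
wrist_force: [1.4, 5.4, -6.1]
opening: 0.18
```

>>> move_arm:
  increments:
    - {"tx": 0,"ty": 0,"tz": -0.0004,"turn": 0}
    - {"tx": 0,"ty": 0,"tz": -0.0008,"turn": 0}
  gripper: 0

```text
time_s: 8.25
eef_pos: [0.5191, 0.0376, 0.1375]
eef_rot: [-0.0, 0.909, 0.416, -0.0]
wrist_force: [2.3, 5.1, -9.0]
opening: 0.177
```

>>> move_arm:
  increments:
    - {"tx": 0,"ty": 0,"tz": -0.0003,"turn": 0}
    - {"tx": 0,"ty": 0,"tz": -0.0003,"turn": 0}
  gripper: 0

```text
time_s: 8.42
eef_pos: [0.5192, 0.0375, 0.1376]
eef_rot: [-0.0, 0.909, 0.416, -0.0]
wrist_force: [2.9, 4.3, -8.1]
opening: 0.177
```

>>> move_arm:
  increments:
    - {"tx": 0,"ty": 0,"tz": -0.0004,"turn": 0}
    - {"tx": 0,"ty": 0,"tz": -0.0008,"turn": 0}
    - {"tx": 0,"ty": 0,"tz": -0.0008,"turn": 0}
  gripper: 0

```text
time_s: 8.67
eef_pos: [0.5191, 0.0376, 0.138]
eef_rot: [-0.0, 0.909, 0.416, -0.0]
wrist_force: [4.7, 4.5, -12.5]
opening: 0.177
```

>>> move_arm:
  increments:
    - {"tx": 0,"ty": 0,"tz": -0.0003,"turn": 0}
    - {"tx": 0,"ty": 0,"tz": -0.0006,"turn": 0}
    - {"tx": 0,"ty": 0,"tz": -0.0006,"turn": 0}
  gripper: 0

```text
time_s: 8.92
eef_pos: [0.519, 0.0376, 0.1383]
eef_rot: [-0.0, 0.909, 0.416, -0.0]
wrist_force: [5.4, 4.7, -14.3]
opening: 0.175
```

>>> move_arm:
  increments:
    - {"tx": 0,"ty": 0,"tz": -0.0003,"turn": 0}
    - {"tx": 0,"ty": 0,"tz": -0.0003,"turn": 0}
    - {"tx": 0,"ty": 0,"tz": -0.0003,"turn": 0}
  gripper: 0

```text
time_s: 9.17
eef_pos: [0.519, 0.0376, 0.1385]
eef_rot: [-0.0, 0.909, 0.416, -0.0]
wrist_force: [5.3, 4.5, -15.4]
opening: 0.182
```

```bash
python3 look.py w6
```

```text
9.1667 [0.51904674 0.03756293 0.13846937] [-3.42345347e-04  9.09278263e-01  4.16188472e-01 -2.81975230e-04] [  5.34065014   4.5177575  -15.38174157] [ 0.81463168 -1.05939933  0.06660151] 0.18205476508061078 -1.0148762071996003
top 589 [508.1  46.3] 42.8 16.4 ang 49.0 z [0.155  0.1584 0.1617] uv [254.5 237.4]
line 9 [513.7  41.4] 42.8 0.9 ang 49.2 z [0.1517 0.1574 0.1592] uv [229.1 247.9]
ring 8873 [519.5  37.1] 48.1 0.09815308229151712
flange 0 [0. 0.] 0.0 nan
pointer none
tab none
  return _methods._mean(a, axis=axis, dtype=dtype,
  ret = ret.dtype.type(ret / rcount)
```

The ring has risen about 1.9–2.1 mm, which means roughly 16 N through the mount and agrees with the wrist force. I'll nudge up slightly and hold.

>>> move_arm:
  increments:
    - {"tx": 0,"ty": 0,"tz": -0.0001,"turn": 0}
    - {"tx": 0,"ty": 0,"tz": -0.0001,"turn": 0}
    - {"tx": 0,"ty": 0,"tz": -0.0001,"turn": 0}
    - {"tx": 0,"ty": 0,"tz": -0.0001,"turn": 0}
    - {"tx": 0,"ty": 0,"tz": -0.0001,"turn": 0}
    - {"tx": 0,"ty": 0,"tz": -0.0001,"turn": 0}
    - {"tx": 0,"ty": 0,"tz": -0.0001,"turn": 0}
    - {"tx": 0,"ty": 0,"tz": -0.0001,"turn": 0}
  gripper: 0

```text
time_s: 9.88
eef_pos: [0.519, 0.0375, 0.1385]
eef_rot: [-0.0, 0.909, 0.416, -0.0]
wrist_force: [6.0, 4.1, -14.7]
opening: 0.176
```

```bash
python3 look.py w7 2>/dev/null | egrep "^[0-9]|ring"; python3 -c "
import numpy as np
from h import *
z=load('w7.npz')"
```

```text
9.8833 [0.51901967 0.03754814 0.13848459] [-3.54667467e-04  9.09279045e-01  4.16186721e-01 -3.25070635e-04] [  5.96656935   4.08852126 -14.72573173] [ 0.88765717 -1.10503947  0.11712657] 0.1756550157908362 -1.0148803256225616
ring 8857 [519.5  37.1] 48.1 0.098187189993134
```

Force is reading about 15 N with some noise. It's still the same tug, so I'll raise it slightly towards 16.3 N and hold.

>>> move_arm:
  increments:
    - {"tx": 0,"ty": 0,"tz": -0.0001,"turn": 0}
    - {"tx": 0,"ty": 0,"tz": -0.0003,"turn": 0}
    - {"tx": 0,"ty": 0,"tz": -0.0003,"turn": 0}
    - {"tx": 0,"ty": 0,"tz": -0.0003,"turn": 0}
  gripper: 0

```text
time_s: 10.27
eef_pos: [0.519, 0.0376, 0.1387]
eef_rot: [-0.0, 0.909, 0.416, -0.0]
wrist_force: [6.4, 4.5, -17.0]
opening: 0.179
```

>>> move_arm:
  increments:
    - {"tx": 0,"ty": 0,"tz": 0,"turn": 0}
    - {"tx": 0,"ty": 0,"tz": 0,"turn": 0}
    - {"tx": 0,"ty": 0,"tz": 0,"turn": 0}
    - {"tx": 0,"ty": 0,"tz": 0,"turn": 0}
    - {"tx": 0,"ty": 0,"tz": 0,"turn": 0}
  gripper: 0

```text
time_s: 10.68
eef_pos: [0.519, 0.0376, 0.1386]
eef_rot: [-0.0, 0.909, 0.416, -0.0]
wrist_force: [5.5, 4.7, -16.8]
opening: 0.174
```

The pull held at about 16.8 N for over 0.5 s. Now I'll ease off without pushing the knob in.

>>> move_arm:
  increments:
    - {"tx": 0,"ty": 0,"tz": 0.0004,"turn": 0}
    - {"tx": 0,"ty": 0,"tz": 0.0008,"turn": 0}
    - {"tx": 0,"ty": 0,"tz": 0.0012,"turn": 0}
    - {"tx": 0,"ty": 0,"tz": 0.0016,"turn": 0}
    - {"tx": 0,"ty": 0,"tz": 0.002,"turn": 0}
    - {"tx": 0,"ty": 0,"tz": 0.002,"turn": 0}
    - {"tx": 0,"ty": 0,"tz": 0.002,"turn": 0}
  gripper: 0

```text
time_s: 11.27
eef_pos: [0.5192, 0.0376, 0.1377]
eef_rot: [-0.0, 0.909, 0.416, -0.0]
wrist_force: [2.9, 5.2, -9.5]
opening: 0.174
```

>>> move_arm:
  increments:
    - {"tx": 0,"ty": 0,"tz": 0.0004,"turn": 0}
    - {"tx": 0,"ty": 0,"tz": 0.0008,"turn": 0}
    - {"tx": 0,"ty": 0,"tz": 0.0012,"turn": 0}
    - {"tx": 0,"ty": 0,"tz": 0.0012,"turn": 0}
    - {"tx": 0,"ty": 0,"tz": 0.0012,"turn": 0}
  gripper: 0

```text
time_s: 11.68
eef_pos: [0.5192, 0.0375, 0.1371]
eef_rot: [-0.0, 0.909, 0.416, -0.0]
wrist_force: [0.6, 5.0, -5.8]
opening: 0.175
```

>>> move_arm:
  increments:
    - {"tx": 0.0002,"ty": -0.0002,"tz": 0.0004,"turn": 0}
    - {"tx": 0.0004,"ty": -0.0003,"tz": 0.0008,"turn": 0}
    - {"tx": 0.0004,"ty": -0.0003,"tz": 0.001,"turn": 0}
    - {"tx": 0.0004,"ty": -0.0003,"tz": 0.001,"turn": 0}
    - {"tx": 0.0004,"ty": -0.0003,"tz": 0.001,"turn": 0}
  gripper: 0

```text
time_s: 12.1
eef_pos: [0.5194, 0.0377, 0.1364]
eef_rot: [0.0, 0.909, 0.416, -0.0]
wrist_force: [-1.3, 2.0, -0.3]
opening: 0.178
```

```bash
python3 look.py w8 2>/dev/null; python3 - <<'E'
from h import *
z=load("w8.npz")
cv2.imwrite("pics/w8z.png",cv2.resize(z["p"][180:330,170:340,::-1],None,fx=4,fy=4,interpolation=cv2.INTER_CUBIC))
E
```

```text
12.1 [0.51936653 0.03767191 0.13643559] [ 1.91564170e-04  9.09233733e-01  4.16285884e-01 -2.10167645e-04] [-1.28898456  2.01192999 -0.25904327] [0.40354441 0.37467896 0.14242266] 0.1782918159247698 -1.013905254942676
top 621 [508.3  46.5] 42.7 16.7 ang 49.3 z [0.1549 0.1584 0.1617] uv [254.1 239.1]
line 9 [517.   42.2] 39.1 27.7 ang 9.4 z [0.1514 0.1558 0.1615] uv [236.  254.7]
ring 8911 [519.5  36.9] 48.3 0.09627588349659782
flange 0 [0. 0.] 0.0 nan
pointer none
tab none
```

View pics/w8z.png

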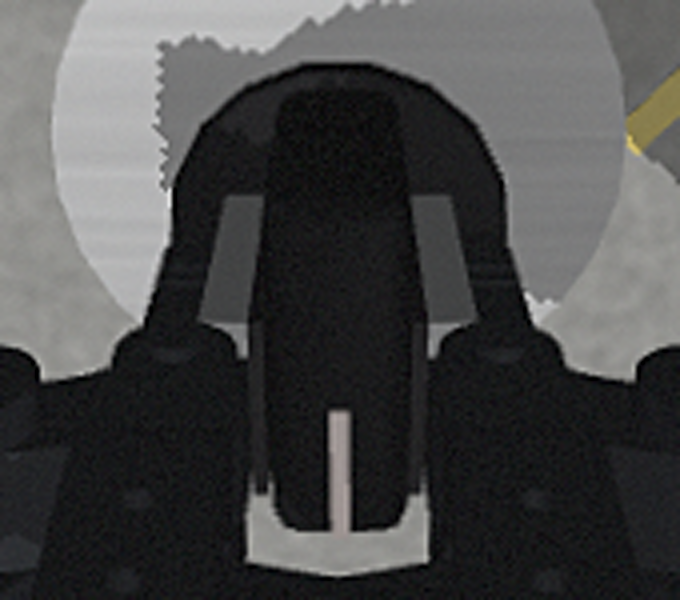

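The bar is square in the pads, with the white line central at zoomed (340, 470), and the ring is back at rest. I'll open and back off upward.

>>> move_arm:
  increments:
    - {"tx": 0,"ty": 0,"tz": 0,"turn": 0}
    - {"tx": 0,"ty": 0,"tz": 0,"turn": 0}
    - {"tx": 0,"ty": 0,"tz": 0,"turn": 0}
    - {"tx": 0,"ty": 0,"tz": 0,"turn": 0}
    - {"tx": 0,"ty": 0,"tz": 0,"turn": 0}
    - {"tx": 0,"ty": 0,"tz": 0,"turn": 0}
    - {"tx": 0,"ty": 0,"tz": 0,"turn": 0}
    - {"tx": 0,"ty": 0,"tz": 0,"turn": 0}
    - {"tx": 0,"ty": 0,"tz": 0,"turn": 0}
    - {"tx": 0,"ty": 0,"tz": 0,"turn": 0}
  gripper: 1

```text
time_s: 12.98
eef_pos: [0.5194, 0.038, 0.1362]
eef_rot: [0.0, 0.909, 0.416, -0.0]
wrist_force: [0.5, 1.6, -0.1]
opening: 1.001
```

>>> move_arm:
  increments:
    - {"tx": 0,"ty": 0,"tz": -0.005,"turn": 0}
    - {"tx": 0,"ty": 0,"tz": -0.012,"turn": 0}
    - {"tx": 0,"ty": 0,"tz": -0.022,"turn": 0}
    - {"tx": 0,"ty": 0,"tz": -0.034,"turn": 0}
    - {"tx": 0,"ty": 0,"tz": -0.046,"turn": 0}
    - {"tx": 0,"ty": 0,"tz": -0.058,"turn": 0}
    - {"tx": 0,"ty": 0,"tz": -0.07,"turn": 0}
    - {"tx": 0,"ty": 0,"tz": -0.08,"turn": 0}
    - {"tx": 0,"ty": 0,"tz": -0.09,"turn": 0}
    - {"tx": 0,"ty": 0,"tz": -0.095,"turn": 0}
    - {"tx": 0,"ty": 0,"tz": -0.095,"turn": 0}
    - {"tx": 0,"ty": 0,"tz": -0.095,"turn": 0}
  gripper: 1

```text
time_s: 13.98
eef_pos: [0.5194, 0.0379, 0.2312]
eef_rot: [0.0, 0.909, 0.416, 0.0]
wrist_force: [0.0, -0.5, -0.4]
opening: 0.999
```

```bash
python3 look.py w9 2>/dev/null; python3 - <<'E'
from h import *
from bench import viewer
z=load("w9.npz");ax=np.array([.5194,.0373])
v,u=np.mgrid[150:260,190:320];uv=np.c_[u.ravel(),v.ravel()];ok=z["d"][uv[:,1],uv[:,0]]>0;uv=uv[ok]
P=depthpts(z,uv,True);g=z["p"][uv[:,1],uv[:,0]].astype(int).max(1);rr=np.hypot(*(P[:,:2]-ax).T)
for n,m in (("top",(P[:,2]>.164)&(P[:,2]<.173)),("flange",(P[:,2]>.124)&(P[:,2]<.131)&(rr<.027)),("tab",(g<95)&(P[:,2]<.104)&(P[:,2]>.092)&(rr>.034)&(rr<.05)),("line",(P[:,2]>.164)&(P[:,2]<.173)&(g>110))):
    if m.sum()>4: print(n,m.sum(),cv2.minAreaRect(P[m][:,:2].astype(np.float32)*1000),np.median(P[m][:,2]))
cv2.imwrite("pics/w9z.png",cv2.resize(z["p"][130:280,170:340,::-1],None,fx=4,fy=4,interpolation=cv2.INTER_CUBIC))
p,d=viewer.camera("scene");cv2.imwrite("pics/scene2.png",cv2.resize(p[160:260,220:310,::-1],None,fx=5.5,fy=5.5,interpolation=cv2.INTER_CUBIC))
E
```

```text
13.9833 [0.51942445 0.03794844 0.23119562] [2.39028963e-05 9.09244912e-01 4.16261563e-01 4.28388499e-05] [ 0.01008599 -0.49393564 -0.38927419] [ 0.02546517  0.01819513 -0.04048236] 0.9991328948959962 -1.0138981124150959
top 41 [502.6  50.9] 14.7 1.7 ang 50.8 z [0.1548 0.158  0.1615] uv [253.8 173.9]
line none
ring 4840 [519.2  37.3] 47.8 0.09625455305416972
flange 0 [0. 0.] 0.0 nan
pointer none
tab none
top 1198 ((518.7058715820312, 37.366676330566406), (15.897137641906738, 43.309112548828125), 50.33720397949219) 0.16762724003373897
flange 1227 ((517.9978637695312, 38.285423278808594), (46.76499938964844, 44.77267837524414), 50.3118896484375) 0.12784291442027615
line 65 ((528.3969116210938, 29.49938201904297), (1.505379557609558, 17.685327529907227), 49.23936080932617) 0.16816089124218397
```

View pics/w9z.png

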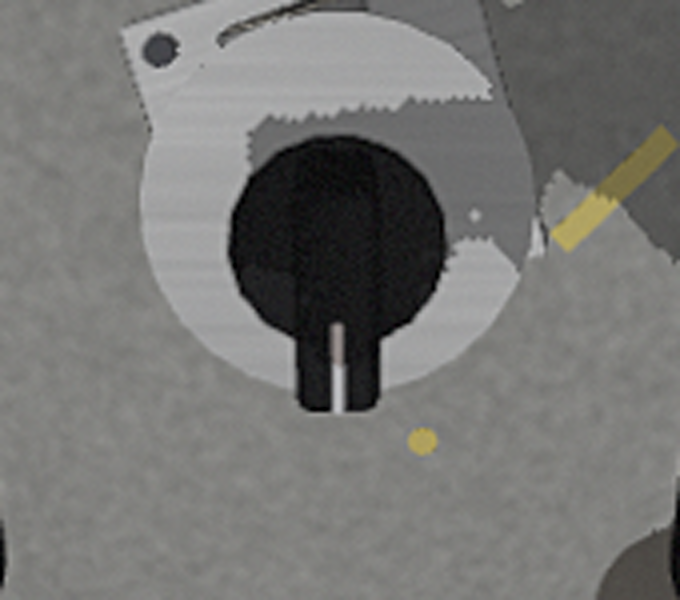

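View pics/scene2.png

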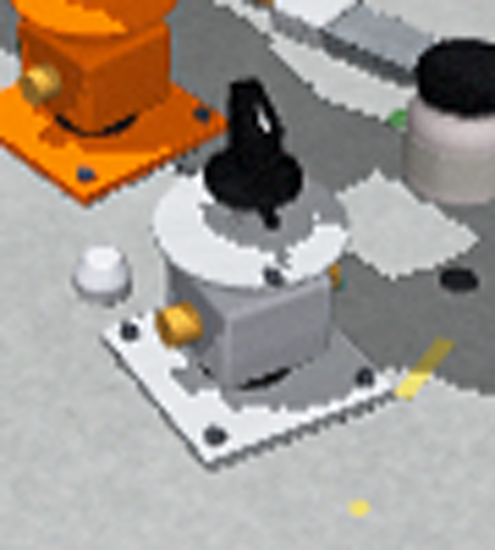

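Knob top is now at 0.1676 m, so it is 9.8 mm out, and the bar is at about −40.5°. I'll shift to a view that shows both the pointer and the tab.

>>> move_arm:
  increments:
    - {"tx": 0.001,"ty": 0.01,"tz": 0,"turn": 6}
    - {"tx": 0.002,"ty": 0.02,"tz": 0,"turn": 12}
    - {"tx": 0.003,"ty": 0.03,"tz": 0,"turn": 18}
    - {"tx": 0.004,"ty": 0.04,"tz": 0,"turn": 24}
    - {"tx": 0.005,"ty": 0.05,"tz": 0,"turn": 30}
    - {"tx": 0.006,"ty": 0.06,"tz": 0,"turn": 36}
    - {"tx": 0.0075,"ty": 0.066,"tz": 0,"turn": 42}
    - {"tx": 0.0075,"ty": 0.066,"tz": 0,"turn": 49}
    - {"tx": 0.0075,"ty": 0.066,"tz": 0,"turn": 49}
    - {"tx": 0.0075,"ty": 0.066,"tz": 0,"turn": 49}
    - {"tx": 0.0075,"ty": 0.066,"tz": 0,"turn": 49}
  gripper: 1

```text
time_s: 15.0
eef_pos: [0.5739, 0.0007, 0.2306]
eef_rot: [-0.0, 1.0, 0.004, -0.001]
wrist_force: [0.8, -0.3, 0.5]
opening: 1.002
```

```bash
python3 look.py w10 2>/dev/null|head -1; python3 - <<'E'
from h import *
z=load("w10.npz");ax=np.array([.5194,.0373])
v,u=np.mgrid[90:210,130:285];uv=np.c_[u.ravel(),v.ravel()];ok=z["d"][uv[:,1],uv[:,0]]>0;uv=uv[ok]
P=depthpts(z,uv,True);g=z["p"][uv[:,1],uv[:,0]].astype(int).max(1);rr=np.hypot(*(P[:,:2]-ax).T)
for n,m in (("top",(P[:,2]>.164)&(P[:,2]<.173)),("flange",(P[:,2]>.124)&(P[:,2]<.131)&(rr<.027)),("pointer",(g<75)&(P[:,2]>.12)&(P[:,2]<.131)&(rr>.0275)&(rr<.042)),("tab",(g<95)&(P[:,2]<.104)&(P[:,2]>.0985)&(rr>.034)&(rr<.05)),("line",(P[:,2]>.164)&(P[:,2]<.173)&(g>110))):
    if m.sum()>4:
        r=cv2.minAreaRect(P[m][:,:2].astype(np.float32)*1000);d=np.array(r[0])/1000-ax;e=P[m][:,:2].mean(0)-ax
        print(n,m.sum(),r,np.median(P[m][:,2]),"az",np.degrees(np.arctan2(d[1],d[0])),np.degrees(np.arctan2(e[1],e[0])),rr[m].max(),rr[m].min())
cv2.imwrite("pics/w10z.png",cv2.resize(z["p"][70:220,110:290,::-1],None,fx=4,fy=4,interpolation=cv2.INTER_CUBIC))
E
```

```text
15.0 [0.57393692 0.0006716  0.2306361 ] [-1.15140124e-04  9.99993568e-01  3.54748446e-03 -5.15722887e-04] [ 0.77176678 -0.28573728  0.46775291] [ 0.01524363 -0.00948993 -0.00784603] 1.0022440997272624 -0.21265163163339176
top 1276 ((519.4197387695312, 37.365760803222656), (16.363765716552734, 44.38420867919922), 48.818023681640625) 0.167697903160882 az 73.29234028298204 13.917595779343356 0.022621912583254914 0.0001259439484914806
flange 915 ((522.60107421875, 36.38592529296875), (47.61738586425781, 43.64772033691406), 76.78633880615234) 0.1278613475811507 az -15.936824849052353 40.815230177854126 0.026958135900815937 0.007343789560621447
pointer 85 ((544.4906005859375, 16.33413314819336), (5.686638355255127, 10.442487716674805), 52.46125411987305) 0.12663405395140137 az -39.88234704187406 -39.41282212593204 0.03789660334730478 0.027672671636231733
tab 75 ((551.7796630859375, 9.596153259277344), (7.459081649780273, 9.573589324951172), 42.325279235839844) 0.09989533050059196 az -40.550099070489516 -40.36692751771499 0.04750092440908691 0.037969423494109075
line 77 ((517.1481323242188, 35.390045166015625), (13.140570640563965, 44.74599075317383), 41.382423400878906) 0.16837762786778301 az -139.69656420376594 -44.70287395798088 0.022621912583254914 0.003196781661673878
```

View pics/w10z.png

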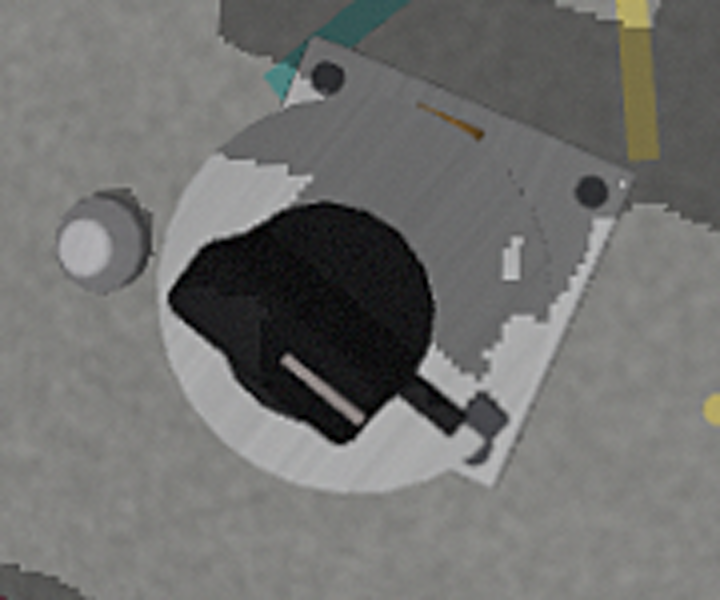

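The tip at zoomed (452, 425) points straight at the tab at (487, 415). Measured azimuths are pointer −39.9°, bar −41.2° and tab −40.5°. The ring and foot haven't moved, so I'm handing in.

```bash
python3 - <<'E'
from bench import workorder,get_obs
print(workorder.hand_in(), get_obs()["time_s"])
E
```

```text
the job is handed in; nothing more can be done
the job is handed in; nothing more can be done
```

I turned the knob 46.3° clockwise onto the mark and pulled it out to its stop. I then let go and handed the job in at about 15 s; no verdict is reported.

- **Stop:** I felt it about 10 mm out, where the drag of about 6 N started to climb. The camera shows the knob top went from 0.158 to 0.168 m.
- **Tug:** It was one pull, raised in small steps. It stayed at about 15 N for 0.7 s, then read 16.8–17.0 N upward for about 0.5 s. The highest total I read, with 5–6 N of side force, was about 18.7 N. I only got readings at the end of each move. The ring rose 1.9 mm at the 15 N stage, which fits the mount.
- **After letting go:** The ring is back at its starting height and looks unturned, and the gripper is clear with about 0 N on it. The nozzle cap and foot beside the knob look unmoved. I did not check the other items one by one.
- **On the mark:** The pointer measures −39.9°, the bar −41.2° and the tab −40.5°, so they agree within about 0.7°.

**One mismatch:** the tip now stands about 24 mm above the mark by my measurements (14 mm before the pull), not the 5–18 mm in the text. I kept to the felt stop.

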